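Bring the tall rectangular candle from the curing rack to the trimming stand

TASK

Take the tall rectangular candle out of its compartment in the curing rack, where it can only be held by its narrow ends, stand it upright on the bare bench and let go. Then take it again the other way, across its broad faces, and stand it upright and square between the two metal cheeks of the trimming stand, in the middle of the cork pad. Do not let it fall over, and leave the other two candles, the jar and the tin where they are.

Things in the scene. Friction and masses are not known exactly. Their poses are not given: they have to be found in the camera images.
- tall_candle_center (a point): centre (half-way up, 55 mm above its foot) of the tall rectangular candle: cream wax, 58 x 34 x 110 mm (x, y, z), 0.13 to 0.27 kg, with a soft 8 mm wick stub on top that offers no resistance. Its x is horizontal along the 58 mm, its y across the 34 mm. It stands loose in one of the rack's three compartments, any of them.
- rack: dark wooden curing rack, fixed, origin at the centre of its underside. Foot plate 100 x 160 x 8 mm (x, y, z); low lips (to 15 mm above the bench) along its two x edges. It stands left or right on the bench, the stand on the other side; the bench between them, is bare (at least 150 mm wide in y) 0.40 to 0.50 m straight ahead of the robot, where its far edge is near.
- rack_floor (a point): middle of the rack's floor, 8 mm above the bench, x and y as the rack's. Four partitions at y = -72, -24, 24, 72 mm, 46 mm long in x, 6 mm thick, top 112 mm above the bench, make three compartments 42 mm wide (y = -48, 0, 48 mm), open above and at both x ends. The rectangular candles' long side lies along x and stands out past the partitions at both ends.
- stand: trimming stand, fixed; origin at the centre of its underside, x and y as the pad's. Plywood base 112 x 76 x 6 mm; two upright aluminium cheeks, 30 mm wide along y, reach 100 mm above the bench; their top 12 mm flare outward to about x = +-43 mm. Open on both y sides.
- stand_pad (a point): centre of the top of the stand's cork pad (66 x 60 mm in x, y), 8 mm above the bench. The cheeks stand on either side of it in x, 68 mm between their inner faces: the candle's 58 mm goes between them, candle x along this x, either way round.
- short_candle_center (a point): centre of the short rectangular candle, 58 x 34 x 74 mm, same wax, loose in another compartment; to be left there
- round_candle_center (a point): centre of the round candle, 36 mm across, 110 mm high, same wax, loose in the remaining compartment; to be left there
- jar: brown glass jar with a black lid, 68 mm across, 78 mm high, on the bench at the far left; origin at the centre of its underside; a bystander
- wick_tin: plain round tin, 68 mm across, 36 mm high, on the bench at the far right; origin at the centre of its underside; a bystander

How it is judged (in metres and radians):
On the way:
1. the tall rectangular candle stands upright on the bare bench, let go of and at rest (height (world z) of tall_candle_center below 0.0585 m and angle between tall_candle_center's own z axis and vertical below 0.08 rad and contact force between the fingers and tall_candle below 0.05 N and linear speed of tall_candle below 0.02 m/s), for 0.3 s.
At the end, for the whole second after the job is handed in: The tall rectangular candle stands, let go and still, on the pad between the cheeks: centre within 10 mm of the pad's in x and y, 51 to 58 mm above it, upright within 0.06 rad, long side within 0.2 rad of the stand's x; the other candles, jar and tin within 25 mm of their starts (x of tall_candle_center in the frame of stand_pad between -0.01 and 0.01 m and y of tall_candle_center in the frame of stand_pad between -0.01 and 0.01 m and z of tall_candle_center in the frame of stand_pad between 0.051 and 0.058 m and angle between tall_candle_center's own z axis and vertical below 0.06 rad and angle between the x axis of tall_candle_center and the x axis of stand_pad, either way round below 0.2 rad and linear speed of tall_candle below 0.01 m/s and contact force between the fingers and tall_candle below 0.05 N); the robot touches nothing.
It fails at once if the short or the round candle is moved more than 25 mm (distance of any of short_candle_center, round_candle_center from where it was at the start of the episode above 0.025 m).
It fails at once if the jar or the tin is moved more than 25 mm (distance of any of jar, wick_tin from where it was at the start of the episode above 0.025 m).
It fails at once if the tall candle falls over (tilts more than 0.8 rad) (angle between tall_candle_center's own z axis and vertical above 0.8 rad).
It also fails if it takes over 58 s, if anything falls off the work surface, if the arm or the gripper's body presses on something with over 40 N, if the wrist force passes 120 N, or if a joint passes its speed limit or range.

ROBOT

A 6-joint arm with a two-finger parallel gripper is mounted at the origin on the work surface; the furniture and walls round the work are solid. World frame = base frame: x ahead of the robot, y to its left, z up, the work surface at z = 0. Lengths are in m, angles in degrees, forces in N, time in s.
With the tool pointing down it reaches from about 0.275 to 0.775 m from the base axis. Payload 14.6 kg.
Tool frame: the origin (TCP) lies midway between the tips of the shut fingers; the grasp point (between the pads) lies 19 mm behind it (arm.tcp_to_grasp is the distance from the TCP to the grasp point, in m); z points along the fingers, y is the line along which they close (so a half turn about z gives the same grasp; the last joint's range is limited). The gripper opens to 85 mm and grips with 20 to 120 N. Pads are 22 mm wide; open, the fingers measure 114 mm over their backs; the gripper's body (76 mm by 85 mm) begins 54 mm behind the grasp point. The pads swing forward as they close: fully open they stand 13 mm farther back than shut.
Start: joints at [64.899, 15.075, -2.767, 72.158, 0, 81.102], TCP at [0.147, 0.504, 0.204] pointing down, gripper open.
Joint ranges: [-151.79, 151.79], [-50.71, 97.33], [-67.44, 78.34], [-121.81, 120.89], [-77.56, 73.72], [-180, 180]. Speed limits (degrees/s): [108.29, 108.29, 147.25, 159.86, 180, 180].

INTERFACE

Orientations are given as a 3x3 rotation matrix whose columns are the frame's x, y, z axes.
In Python, from plant import arm gives the robot as it stands. The module is installed in compiled form; this text tells all that it offers.
- The arm moves only by the tool play_rows, never from a script. Its argument "plan" is a list of rows, each a list of 2 entries, a list of its own where there are three numbers: the shift along the tool's x, y, z in m, then the turn about the tool's z in rad. A call has 1 to 10 rows; each row is the pose to reach, as a shift and turn from the pose commanded when the call began, along the tool's axes at that moment; what a row does not reach only later rows make up. A row lasts 1/12 s, in which the tool goes at most 41.7 mm and 7.16 degrees, less where a joint would pass 70% of its speed; a pose out of reach is approached as far as the arm can. A call with a gripper value outside its range is refused whole. "jaw" is the finger opening in m, from 0 to 0.0854, set as the call begins (left out, the last holds). The fingers move at their own pace and stop on an object; "squeeze" is the grip in N (left out, the last holds). Time passes only in rows, so rows that repeat a pose let the fingers close. It gives the time, the measured TCP pose, the force, the opening and the grip force at its end, in the units of the state.
- arm.sense(): the state, without advancing time (a new reading comes with each control period).
- arm.grab_frame(name): name is "scene" or "top" or "wrist"; returns a dict with "color" (480x640x3 uint8, red, green, blue), "fx", "fy", "cx", "cy" (pixels), "R" (3x3) and "t" (3): a world point X has camera coordinates R X + t. Camera axes: x right, y down, z forward; pixel columns grow to the right and rows downward; lengths in m; the calibration is good to about 2 mm. A picture is of the moment at which its call begins. There is no depth.
- arm.finish_job(): hands the job in; it is judged then, once.
Trained networks look in a picture, given as the dict that the camera call returned (one of the last four; its "shot" number tells which), for a name from the list of things; names that differ only in an ending like _2 or _b are one class to them, and where a whole thing is asked for, a point or a joint stands for the part that bears it (a point fixed in the world has none). Each returns a list of dicts, best first, with "p" (0 to 1); they miss things now and then, are a little off and sometimes report something else, mostly with a low value. They report only what shows in the picture. A call takes as long as a camera call.
- arm.cut_out(picture, query): "mask" (480x640 bool, what is visible of it).
- arm.landmark_of(picture, query): "xyz" ([x, y, z] in m, in world coordinates, good to about 4 mm: a listed point, or the origin of a listed thing).
The state is a dict: "clock": time; "joints": joint angles; "qvel": joint speeds; "joint_torque": joint torques, N m; "position": TCP position; "eef_rot": TCP orientation; "force": force on the tool from outside, world axes, zero at the start; "ft_torque": the same for the moment, N m; "width": finger opening in m; "grip_force": force on a finger pad.
Only numpy, scipy, OpenCV 4.12 (cv2) and the standard library are available. Lean on these libraries where they do the work, as an engineer would, in place of code of your own. Each camera call takes 0.05 s, during which the arm holds its last target. There are 200 camera calls.

## Working session

There is one attempt and no reset: what is moved stays moved. The work goes in short steps, Python scripts to look and compute and a tool call to move; the robot and the scene stay as the last step left them, time stands still between calls to the robot, and variables do not carry over. Pictures are saved under pics/ and viewed, at most 10 in all, crops included, and the job is handed in when it is done.

Besides the shell and the picture viewer there is one more tool, called as name(argument=value, ...) on one line, values as JSON. play_rows: Moves the arm, as the interface text tells. Its arguments: {"type":"object","properties":{"plan":{"type":"array","items":{"type":"array"}},"jaw":{"type":"number"},"squeeze":{"type":"number"}},"required":["plan"]}

```bash
mkdir -p pics
python3 - <<'E'
from plant import arm
import cv2, numpy as np
s=arm.sense(); print(s['clock'],s['position'],np.round(s['eef_rot'],3).tolist(),s['width'],s['joints'])
for n in ("scene","top"):
    f=arm.grab_frame(n); cv2.imwrite(f"pics/{n}0.png",f["color"][:,:,::-1])
    print(n,'cam',np.round(-np.array(f['R']).T@np.array(f['t']),3))
    for q in ("tall_candle_center","rack","rack_floor","stand","stand_pad","short_candle_center","round_candle_center","jar","wick_tin"):
        r=arm.landmark_of(f,q); print(q,[(round(d['p'],2),np.round(d['xyz'],4).tolist()) for d in r[:2]])
E
```

```text
0.0 [0.14636215 0.50387527 0.20351962] [[-0.96, 0.279, -0.0], [0.279, 0.96, -0.001], [0.0, -0.001, -1.0]] 0.08535583039842135 [ 6.48997079e+01  1.50994907e+01 -2.80369352e+00  7.21579584e+01
  9.60148994e-04  8.10996594e+01]
scene cam [1.586 0.233 0.647]
tall_candle_center [(0.86, [0.4349, 0.2768, 0.0618])]
rack []
rack_floor [(0.84, [0.4195, 0.2305, 0.0066])]
stand [(0.57, [0.4223, -0.2066, 0.0008])]
stand_pad [(0.67, [0.4203, -0.2052, 0.0099])]
short_candle_center [(0.63, [0.4239, -0.206, -0.0027]), (0.59, [0.4051, 0.1835, 0.0459])]
round_candle_center [(0.57, [0.4189, 0.2266, 0.0644])]
jar [(0.89, [0.4438, 0.4149, -0.0019]), (0.51, [0.4548, -0.4118, 0.0006])]
wick_tin [(0.93, [0.4543, -0.4099, 0.0021])]
top cam [0.319 0.014 1.37 ]
tall_candle_center [(0.97, [0.4266, 0.2738, 0.0638])]
rack [(0.61, [0.4198, 0.2301, -0.0003])]
rack_floor [(0.71, [0.4158, 0.228, 0.0104])]
stand [(0.64, [0.4199, -0.2067, -0.0022])]
stand_pad [(0.94, [0.4219, -0.2049, 0.0069])]
short_candle_center [(0.62, [0.4028, 0.1784, 0.0444])]
round_candle_center [(0.45, [0.4181, 0.2278, 0.0657])]
jar []
wick_tin [(0.64, [0.4509, -0.4119, -0.0012]), (0.21, [0.4245, -0.2067, 0.0073])]
```

View pics/scene0.png

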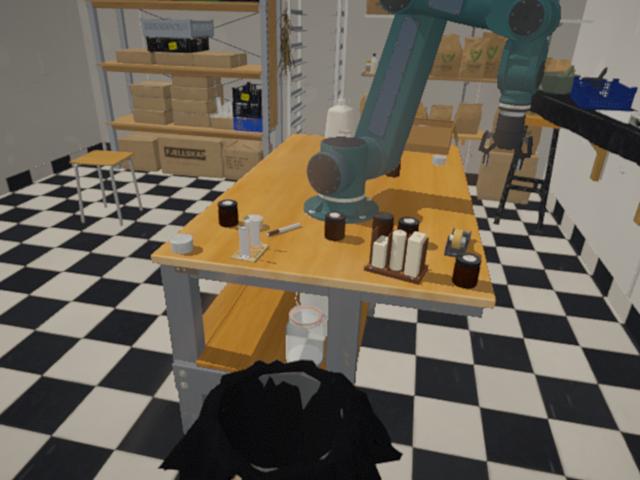

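View pics/top0.png

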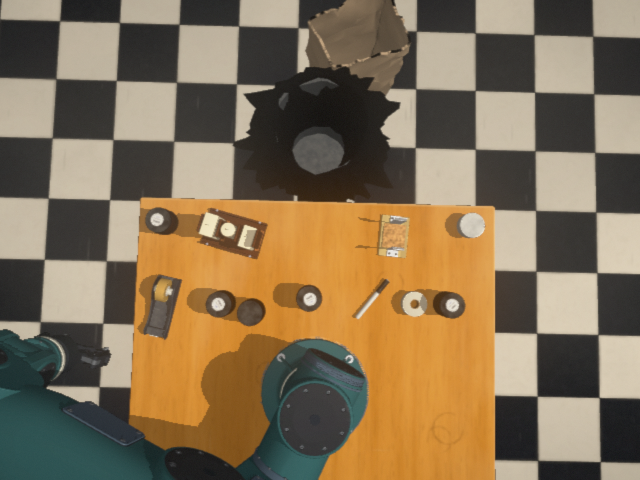

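The scene picture shows the rack at right of image with the tall candle at about (415,255), then round and short beside it, and the stand at about (250,245). The top picture shows the rack at (232,233), yawed about -16°, with the tall candle at its left end (212,225). The stand is at (393,237) and the bench between is bare.

play_rows(plan=[[[-0.335,-0.141,-0.08],0.2],[[-0.335,-0.141,-0.08],0.4],[[-0.335,-0.141,-0.08],0.5],[[-0.335,-0.141,-0.08],0.7],[[-0.335,-0.141,-0.08],0.8],[[-0.335,-0.141,-0.08],0.9],[[-0.335,-0.141,-0.08],1.0],[[-0.335,-0.141,-0.08],1.1],[[-0.335,-0.141,-0.08],1.2],[[-0.335,-0.141,-0.08],1.2]], jaw=0.0854)

```text
clock: 1.83
position: [0.4335, 0.2718, 0.2847]
eef_rot: [[-0.076, 0.997, 0.002], [0.997, 0.076, -0.0], [-0.001, 0.002, -1.0]]
force: [0.3, -0.0, -1.1]
width: 0.0855
grip_force: 0.0
```

play_rows(plan=[[[0,0,0],0.12],[[0,0,0],0.24],[[0,0,0],0.35],[[0,0,0],0.35],[[0,0,0],0.35],[[0,0,0],0.35]])

```text
clock: 2.33
position: [0.4288, 0.2753, 0.284]
eef_rot: [[0.255, 0.967, 0.0], [0.967, -0.255, 0.0], [0.0, 0.0, -1.0]]
force: [0.0, -0.4, 0.1]
width: 0.085
grip_force: 0.0
```

Run:
```python
from plant import arm
import cv2, numpy as np
s=arm.sense(); print(s['clock'],s['position'],np.round(s['eef_rot'],3).tolist(),s['width'],s['joints'])
f=arm.grab_frame("wrist"); cv2.imwrite("pics/w1.png",f["color"][:,:,::-1])
R=np.array(f['R']);print('cam',np.round(-R.T@f['t'],3),np.round(R,2).tolist(),f['fx'])
np.savez('w1.npz',**{k:f[k] for k in('R','t','fx','fy','cx','cy')})
for q in ("tall_candle_center","rack_floor","short_candle_center","round_candle_center"):
    r=arm.landmark_of(f,q); print(q,[(round(d['p'],2),np.round(d['xyz'],4).tolist()) for d in r[:2]])
```

```text
2.3333 [0.42880988 0.27532236 0.28398571] [[0.255, 0.967, 0.0], [0.967, -0.255, 0.0], [0.0, 0.0, -1.0]] 0.08501944881071143 [2.35341112e+01 1.29225255e+01 6.60533930e+00 8.36827143e+01
 2.01381803e-05 1.28323922e+02]
cam [0.45  0.351 0.454] [[0.97, -0.25, -0.0], [-0.24, -0.92, 0.31], [-0.08, -0.3, -0.95]] 417.2236135504831
tall_candle_center []
rack_floor []
short_candle_center []
round_candle_center [(0.79, [0.4199, 0.2259, 0.0663])]
```

View pics/w1.png

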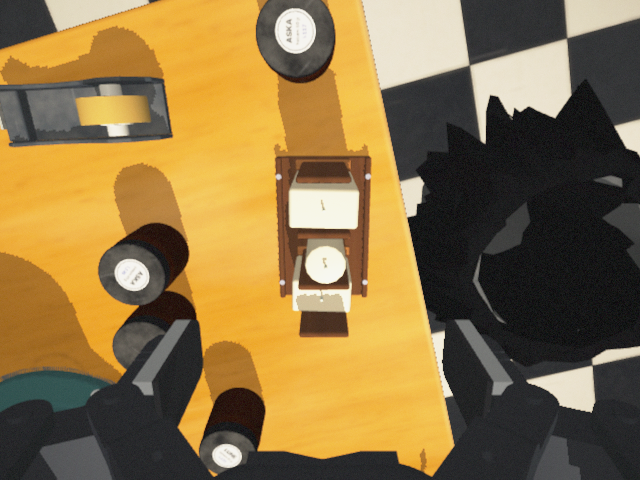

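The wrist picture shows the rack lengthwise (lips x 277–370, y 157–297). The tall candle's top face is about (289–358, 192–228), the round one at (325,265) and the short one behind it at (322,298). The jaws straddle the image bottom.

```bash
cat > h.py <<'E'
import numpy as np
def bp(f,uv,z):
    uv=np.atleast_2d(uv).astype(float); R=np.array(f['R']);t=np.array(f['t']).ravel()
    d=np.c_[(uv[:,0]-f['cx'])/f['fx'],(uv[:,1]-f['cy'])/f['fy'],np.ones(len(uv))]@R
    c=-R.T@t
    return c+d*((z-c[2])/d[:,2])[:,None]
def proj(f,X):
    p=np.atleast_2d(X)@np.array(f['R']).T+np.array(f['t']).ravel()
    return np.c_[f['fx']*p[:,0]/p[:,2]+f['cx'],f['fy']*p[:,1]/p[:,2]+f['cy']]
E
python3 - <<'E'
import cv2,numpy as np
from h import *
f=np.load('w1.npz')
im=cv2.imread('pics/w1.png')
cv2.imwrite('pics/w1c.png',cv2.resize(im[150:350,265:385],None,fx=4.8,fy=3,interpolation=cv2.INTER_CUBIC)) if 0 else cv2.imwrite('pics/w1c.png',cv2.resize(im[150:270,260:390],None,fx=5,fy=5,interpolation=cv2.INTER_CUBIC))
s=bp(f,[(281,176),(368,176),(282,283),(365,282)],.015)
print('screws',s.round(4).tolist(),s.mean(0)); d=s[:2].mean(0)-s[2:].mean(0); print(np.degrees(np.arctan2(-d[0],d[1])))
g=im[185:235,280:365].min(2)
m=(g>165).astype(np.uint8); n,l,st,ce=cv2.connectedComponentsWithStats(m); i=1+st[1:,4].argmax()
print(st[i],ce[i]); 
c=max(cv2.findContours((l==i).astype(np.uint8),0,1)[0],key=len)[:,0]+[280,185]
W=bp(f,c,.118)[:,:2]
r=cv2.minAreaRect((W*1000).astype(np.float32)); print(r)
print(g[:,40][::2].tolist())
E
```

```text
screws [[0.3904, 0.2973, 0.015], [0.4789, 0.274, 0.015], [0.3569, 0.18, 0.015], [0.4488, 0.1571, 0.015]] [0.41873413 0.2270638  0.015     ]
-15.206288916762379
[   9    4   70   40 2631] [43.36678069 23.59977195]
((430.3914794921875, 274.841552734375), (32.51417541503906, 56.75175857543945), 74.07290649414062)
[127, 129, 154, 207, 229, 229, 227, 224, 216, 216, 231, 230, 232, 232, 231, 232, 233, 233, 233, 233, 232, 216, 34, 37, 41]
```

View pics/w1c.png

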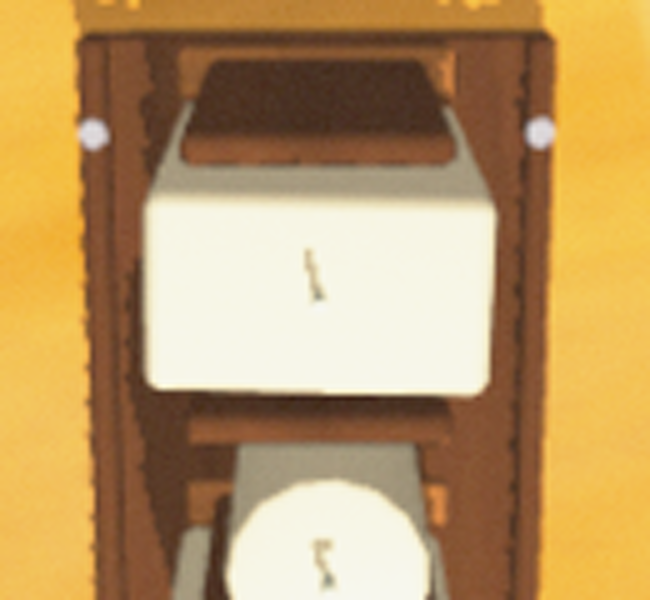

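play_rows(plan=[[[0,0.002,0.03],0.02],[[0,0.002,0.07],0.02],[[0,0.002,0.11],0.02],[[0,0.002,0.15],0.02],[[0,0.002,0.18],0.02],[[0,0.002,0.2],0.02],[[0,0.002,0.215],0.02],[[0,0.002,0.215],0.02],[[0,0.002,0.215],0.02]])

```text
clock: 3.33
position: [0.4305, 0.2746, 0.069]
eef_rot: [[0.278, 0.961, -0.001], [0.961, -0.278, -0.0], [-0.001, -0.001, -1.0]]
force: [-0.2, 0.8, 0.1]
width: 0.0852
grip_force: 0.0
```

play_rows(plan=[[[0,0,0],0],[[0,0,0],0],[[0,0,0],0],[[0,0,0],0],[[0,0,0],0],[[0,0,0],0],[[0,0,0],0],[[0,0,0],0]], jaw=0.045, squeeze=40)

```text
clock: 4.0
position: [0.4313, 0.2752, 0.0703]
eef_rot: [[0.278, 0.961, 0.002], [0.961, -0.278, 0.001], [0.002, 0.001, -1.0]]
force: [-2.3, -0.6, 7.9]
width: 0.0573
grip_force: 41.4
```

play_rows(plan=[[[0,0,-0.005],0],[[0,0,-0.015],0],[[0,0,-0.03],0],[[0,0,-0.05],0],[[0,0,-0.07],0],[[0,0,-0.09],0],[[0,0,-0.11],0],[[0,0,-0.13],0],[[0,0,-0.145],0],[[0,0,-0.15],0]])

```text
clock: 4.83
position: [0.4315, 0.275, 0.2217]
eef_rot: [[0.278, 0.961, 0.003], [0.961, -0.278, 0.001], [0.002, 0.003, -1.0]]
force: [-0.3, 0.7, -1.9]
width: 0.0569
grip_force: 43.7
```

Run:
```python
from plant import arm
import cv2, numpy as np
s=arm.sense(); print(s['clock'],s['position'],np.round(s['eef_rot'],3).tolist(),s['width'],s['force'])
for n in("wrist","scene"):
    f=arm.grab_frame(n); cv2.imwrite(f"pics/{n}2.png",f["color"][:,:,::-1])
    for q in ("tall_candle_center","short_candle_center","round_candle_center"):
        r=arm.landmark_of(f,q); print(n,q,[(round(d['p'],2),np.round(d['xyz'],4).tolist()) for d in r[:2]])
```

```text
4.8333 [0.43148236 0.2750455  0.22172084] [[0.278, 0.961, 0.003], [0.961, -0.278, 0.001], [0.002, 0.003, -1.0]] 0.05689230261860919 [-0.25347554  0.71132078 -1.86852584]
wrist tall_candle_center [(0.93, [0.4303, 0.2732, 0.2192])]
wrist short_candle_center []
wrist round_candle_center []
scene tall_candle_center [(0.85, [0.4309, 0.2805, 0.2074])]
scene short_candle_center [(0.93, [0.4034, 0.1821, 0.0432])]
scene round_candle_center [(0.8, [0.4189, 0.2266, 0.0611])]
```

View pics/wrist2.png

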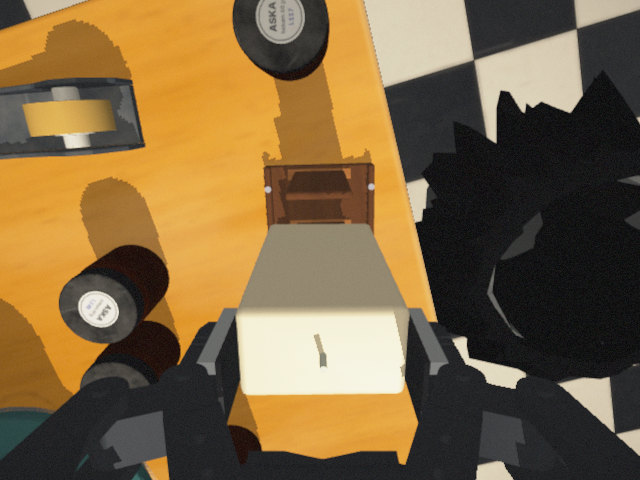

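The candle is held upright between the jaws, with its top at (240–405, 312–393), clear of the rack. Next I carry it to the middle of the bench.

play_rows(plan=[[[-0.01,0.003,0],-0.01],[[-0.03,0.01,0],-0.03],[[-0.06,0.02,0],-0.06],[[-0.09,0.03,0],-0.1],[[-0.12,0.039,0],-0.14],[[-0.15,0.049,0],-0.17],[[-0.18,0.058,0],-0.2],[[-0.21,0.068,0],-0.23],[[-0.235,0.076,0],-0.25],[[-0.25,0.081,0],-0.27]])

```text
clock: 6.07
position: [0.4387, 0.0098, 0.2186]
eef_rot: [[0.012, 1.0, -0.0], [1.0, -0.012, -0.0], [-0.0, -0.0, -1.0]]
force: [-0.1, 0.4, -1.8]
width: 0.0572
grip_force: 43.6
```

play_rows(plan=[[[-0.009,0.0,0],-0.01],[[-0.012,0.001,0.01],-0.01],[[-0.012,0.001,0.03],-0.01],[[-0.012,0.001,0.055],-0.01],[[-0.012,0.001,0.08],-0.01],[[-0.012,0.001,0.1],-0.01],[[-0.012,0.001,0.12],-0.01],[[-0.012,0.001,0.135],-0.01],[[-0.012,0.001,0.145],-0.01],[[-0.012,0.001,0.15],-0.01]])

```text
clock: 6.9
position: [0.4389, 0.0002, 0.0675]
eef_rot: [[0.002, 1.0, -0.002], [1.0, -0.002, 0.0], [0.0, -0.002, -1.0]]
force: [-0.5, 0.7, -2.2]
width: 0.057
grip_force: 43.6
```

play_rows(plan=[[[0,0,0],0],[[0,0,0.002],0],[[0,0,0.004],0],[[0,0,0.004],0]])

```text
clock: 7.23
position: [0.4401, 0.0, 0.0652]
eef_rot: [[0.002, 1.0, 0.001], [1.0, -0.002, -0.0], [-0.0, 0.001, -1.0]]
force: [0.1, -0.1, -1.6]
width: 0.0573
grip_force: 43.6
```

play_rows(plan=[[[0,0,0.001],0],[[0,0,0.002],0],[[0,0,0.002],0]])

```text
clock: 7.48
position: [0.4399, 0.0001, 0.063]
eef_rot: [[0.002, 1.0, 0.0], [1.0, -0.002, -0.0], [-0.0, 0.0, -1.0]]
force: [0.6, -0.6, -2.4]
width: 0.057
grip_force: 43.6
```

play_rows(plan=[[[0,0,0.001],0],[[0,0,0.001],0],[[0,0,0.001],0]])

```text
clock: 7.73
position: [0.44, 0.0, 0.0623]
eef_rot: [[0.002, 1.0, 0.0], [1.0, -0.002, -0.0], [-0.0, 0.0, -1.0]]
force: [-2.1, 0.1, 6.3]
width: 0.0569
grip_force: 44.5
```

Contact with the bench is felt (6 N), so I release and rise.

play_rows(plan=[[[0,0,0],0],[[0,0,0],0],[[0,0,0],0],[[0,0,0],0],[[0,0,0],0],[[0,0,0],0],[[0,0,0],0],[[0,0,0],0],[[0,0,0],0],[[0,0,0],0]], jaw=0.0854)

```text
clock: 8.57
position: [0.4399, 0.0001, 0.062]
eef_rot: [[0.002, 1.0, 0.0], [1.0, -0.002, -0.0], [-0.0, 0.0, -1.0]]
force: [-0.2, 0.7, -0.0]
width: 0.0852
grip_force: 0.0
```

play_rows(plan=[[[0,0,-0.01],0],[[0,0,-0.03],0],[[0,0,-0.06],0],[[0,0,-0.09],0],[[0,0,-0.12],0],[[0,0,-0.15],0],[[0,0,-0.18],0],[[0,0,-0.2],0],[[0,0,-0.2],0],[[0,0,-0.2],0]])

```text
clock: 9.4
position: [0.4403, -0.0, 0.2624]
eef_rot: [[0.002, 1.0, 0.002], [1.0, -0.002, -0.0], [-0.0, 0.002, -1.0]]
force: [1.3, -0.5, -0.1]
width: 0.0856
grip_force: 0.0
```

Run:
```python
from plant import arm
import cv2, numpy as np
from h import *
s=arm.sense(); print(s['clock'],s['position'],np.round(s['eef_rot'],3).tolist(),s['width'],s['force'],s['joints'].round(1) if hasattr(s['joints'],'round') else s['joints'])
f=arm.grab_frame("wrist"); im=f["color"][:,:,::-1].copy(); cv2.imwrite("pics/w3.png",im)
for q in ("tall_candle_center","stand_pad"):
    r=arm.landmark_of(f,q); print(q,[(round(d['p'],2),np.round(d['xyz'],4).tolist()) for d in r[:2]])
m=(im.min(2)>165).astype(np.uint8); n,l,st,ce=cv2.connectedComponentsWithStats(m)
u,v=proj(f,[.44,0,.11])[0]; print(u,v); i=l[int(v)+6,int(u)+6]; print(i,st[i])
c=max(cv2.findContours((l==i).astype(np.uint8),0,1)[0],key=len)[:,0]
print(cv2.minAreaRect((bp(f,c,.110)[:,:2]*1000).astype(np.float32)))
```

```text
9.4 [ 4.40332942e-01 -1.47159040e-05  2.62431676e-01] [[0.002, 1.0, 0.002], [1.0, -0.002, -0.0], [-0.0, 0.002, -1.0]] 0.08558239849743003 [ 1.27383858 -0.45329703 -0.05240179] [-10.6   5.9  -5.5  78.5  -0.   79.5]
tall_candle_center [(0.91, [0.4374, -0.0012, 0.0546])]
stand_pad [(0.58, [0.4224, -0.2065, 0.0072])]
320.58036639925956 212.55169525996092
6 [ 284  194   72   40 2806]
((438.8249816894531, -1.004098892211914), (31.835540771484375, 56.40925979614258), 89.90740966796875)
```

View pics/w3.png

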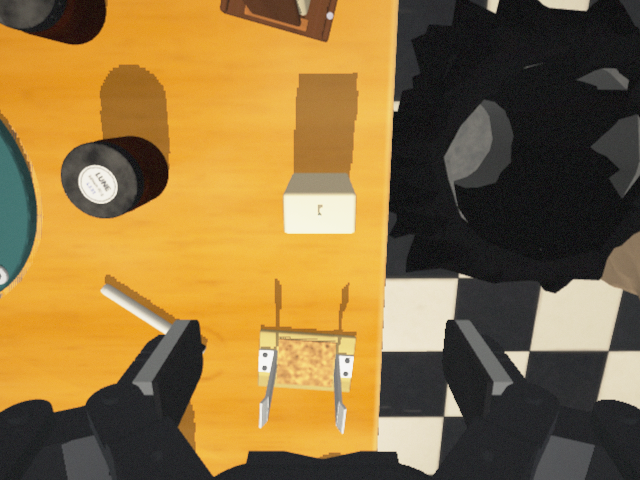

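The picture shows the candle standing free on the bench (top 284–355, 194–233). The stand is below it, its pad at about (307,362), slightly yawed. I'll measure the stand in an enlargement.

Run:
```python
from plant import arm
import cv2, numpy as np
f=arm.grab_frame("wrist"); im=f["color"][:,:,::-1].copy()
np.savez('w3.npz',**{k:f[k] for k in('R','t','fx','fy','cx','cy')}); cv2.imwrite("pics/w3b.png",im)
c=cv2.resize(im[315:440,245:370],None,fx=4.7,fy=4.7,interpolation=cv2.INTER_CUBIC); cv2.imwrite("pics/w3c.png",c)
```

```text
(no output)
```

View pics/w3c.png

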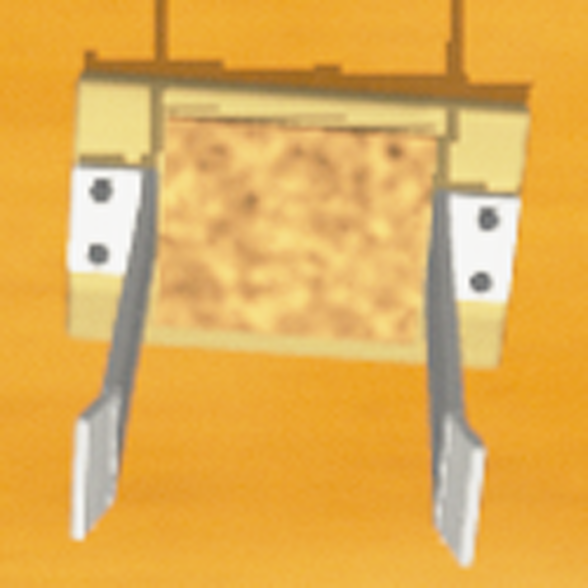

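Run:
```python
import numpy as np
from h import *
f=np.load('w3.npz'); k=lambda a:np.array(a)/4.7+[245,315]
for n,a,z in(('base',[(82,80),(529,108),(497,366),(70,336)],.006),('screw',[(101,190),(488,219),(480,282),(98,254)],.009)):
    p=bp(f,k(a),z)[:,:2]; dx=(p[1]+p[2]-p[0]-p[3])/2; dy=(p[0]+p[1]-p[2]-p[3])/2
    print(n,p.round(4).tolist(),p.mean(0).round(4),np.linalg.norm(dx),np.linalg.norm(dy),np.degrees(np.arctan2(dx[1],dx[0])),np.degrees(np.arctan2(-dy[0],dy[1])))
```

```text
base [[0.3706, -0.1654], [0.4801, -0.1731], [0.4737, -0.2483], [0.3642, -0.2393]] [ 0.4222 -0.2065] 0.1098278361210012 0.07482047525321699 -4.3858196401910545 -4.909076158772712
screw [[0.3744, -0.1943], [0.4704, -0.2026], [0.4687, -0.2209], [0.3729, -0.2128]] [ 0.4216 -0.2077] 0.09624603023752333 0.01843970869010022 -4.894023231673583 -4.9949448359846125
```

play_rows(plan=[[[0,0,0],-0.12],[[0,0,0],-0.24],[[0,0,0],-0.36],[[0,0,0],-0.48],[[0,0,0],-0.6],[[0,0,0],-0.72],[[0,0,0],-0.84],[[0,0,0],-0.96],[[0,0,0],-1.08],[[0,0,0],-1.2]])

```text
clock: 10.43
position: [0.4395, 0.0001, 0.2612]
eef_rot: [[-0.933, 0.359, -0.001], [0.359, 0.933, 0.0], [0.001, -0.0, -1.0]]
force: [0.0, -0.4, -0.0]
width: 0.0854
grip_force: 0.0
```

play_rows(plan=[[[0,0,0],-0.12],[[0,0,0],-0.24],[[0,0,0],-0.37],[[0,0,0],-0.37],[[0,0,0],-0.37],[[0,0,0],-0.37],[[0,0,0],-0.37]])

```text
clock: 11.02
position: [0.4398, 0.0001, 0.2618]
eef_rot: [[-1.0, 0.006, -0.0], [0.006, 1.0, 0.0], [0.0, 0.0, -1.0]]
force: [0.0, -0.1, 0.2]
width: 0.0854
grip_force: 0.0
```

play_rows(plan=[[[0,0,0.03],0],[[0,0,0.07],0],[[0,0,0.11],0],[[0,0,0.14],0],[[0,0,0.17],0],[[0,0,0.19],0],[[0,0,0.2],0],[[0,0,0.2],0],[[0,0,0.2],0]])

```text
clock: 11.77
position: [0.4397, 0.0001, 0.062]
eef_rot: [[-1.0, 0.004, -0.001], [0.004, 1.0, 0.0], [0.001, 0.0, -1.0]]
force: [0.5, -0.1, 0.4]
width: 0.0851
grip_force: 0.0
```

play_rows(plan=[[[0,0,0],0],[[0,0,0],0],[[0,0,0],0],[[0,0,0],0],[[0,0,0],0],[[0,0,0],0],[[0,0,0],0],[[0,0,0],0]], jaw=0.042)

```text
clock: 12.43
position: [0.4399, 0.0001, 0.062]
eef_rot: [[-1.0, 0.003, -0.0], [0.003, 1.0, 0.0], [0.0, 0.0, -1.0]]
force: [-0.3, -0.8, 0.7]
width: 0.0416
grip_force: 0.0
```

play_rows(plan=[[[0,0,0],0],[[0,0,0],0],[[0,0,0],0],[[0,0,0],0],[[0,0,0],0],[[0,0,0],0]], jaw=0.025, squeeze=40)

```text
clock: 12.93
position: [0.4401, -0.0, 0.0622]
eef_rot: [[-1.0, 0.003, 0.0], [0.003, 1.0, -0.0], [-0.0, -0.0, -1.0]]
force: [0.2, -1.4, 6.4]
width: 0.0332
grip_force: 40.4
```

play_rows(plan=[[[0,0,-0.005],0],[[0,0,-0.015],0],[[0,0,-0.03],0],[[0,0,-0.05],0],[[0,0,-0.07],0],[[0,0,-0.09],0],[[0,0,-0.11],0],[[0,0,-0.125],0],[[0,0,-0.13],0],[[0,0,-0.13],0]])

```text
clock: 13.77
position: [0.4403, 0.0, 0.1927]
eef_rot: [[-1.0, 0.003, 0.001], [0.003, 1.0, -0.0], [-0.001, -0.0, -1.0]]
force: [0.3, 0.1, -2.0]
width: 0.0334
grip_force: 40.2
```

Run:
```python
from plant import arm
import cv2, numpy as np
from h import *
s=arm.sense(); print(s['clock'],s['position'],np.round(s['eef_rot'],3).tolist(),s['width'],s['force'])
f=arm.grab_frame("wrist"); im=f["color"][:,:,::-1].copy(); cv2.imwrite("pics/w4.png",im)
r=arm.landmark_of(f,"tall_candle_center"); print([(round(d['p'],2),np.round(d['xyz'],4).tolist()) for d in r[:2]])
```

```text
13.7667 [4.40285178e-01 2.99764616e-05 1.92718176e-01] [[-1.0, 0.003, 0.001], [0.003, 1.0, -0.0], [-0.001, -0.0, -1.0]] 0.033395757052426686 [ 0.33769485  0.08013459 -2.01381849]
[]
```

View pics/w4.png

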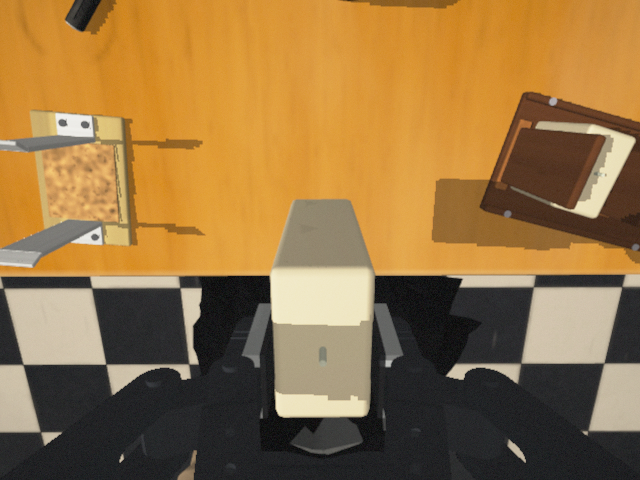

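The candle is upright in the jaws across its broad faces (272–370, 265–415), with the stand at left (80,180). I carry it over the stand.

play_rows(plan=[[[0.001,-0.01,0],0.0],[[0.003,-0.03,0],0.01],[[0.005,-0.055,0],0.02],[[0.007,-0.085,0],0.03],[[0.01,-0.115,0],0.045],[[0.012,-0.145,0],0.06],[[0.015,-0.17,0],0.07],[[0.017,-0.19,0],0.08],[[0.0175,-0.202,0],0.083],[[0.0175,-0.206,0],0.083]])

```text
clock: 14.7
position: [0.4212, -0.2075, 0.1912]
eef_rot: [[-0.996, 0.088, -0.001], [0.088, 0.996, 0.001], [0.001, 0.0, -1.0]]
force: [-0.1, 0.8, -1.9]
width: 0.033
grip_force: 40.3
```

play_rows(plan=[[[0,0,0],0],[[0,0,0],0],[[0,0,0],0]])

```text
clock: 14.95
position: [0.4218, -0.2049, 0.1919]
eef_rot: [[-0.996, 0.085, -0.0], [0.085, 0.996, 0.0], [0.0, 0.0, -1.0]]
force: [0.5, -0.1, -2.0]
width: 0.033
grip_force: 40.3
```

Run:
```python
from plant import arm
import cv2, numpy as np
s=arm.sense(); print(s['clock'],s['position'],np.round(s['eef_rot'],3).tolist(),s['width'],s['force'])
f=arm.grab_frame("wrist"); im=f["color"][:,:,::-1].copy(); cv2.imwrite("pics/w5.png",im)
for q in ("tall_candle_center","stand_pad","stand"):
    r=arm.landmark_of(f,q); print(q,[(round(d['p'],2),np.round(d['xyz'],4).tolist()) for d in r[:2]])
np.savez('w5.npz',**{k:f[k] for k in('R','t','fx','fy','cx','cy')})
```

```text
14.95 [ 0.42180281 -0.20489547  0.19190034] [[-0.996, 0.085, -0.0], [0.085, 0.996, 0.0], [0.0, 0.0, -1.0]] 0.032965018513159826 [ 0.50864104 -0.09579767 -1.95299861]
tall_candle_center [(0.46, [0.4522, -0.4141, -0.0005])]
stand_pad [(0.9, [0.4222, -0.2032, 0.0085])]
stand [(0.67, [0.427, -0.2053, 0.0024])]
```

View pics/w5.png

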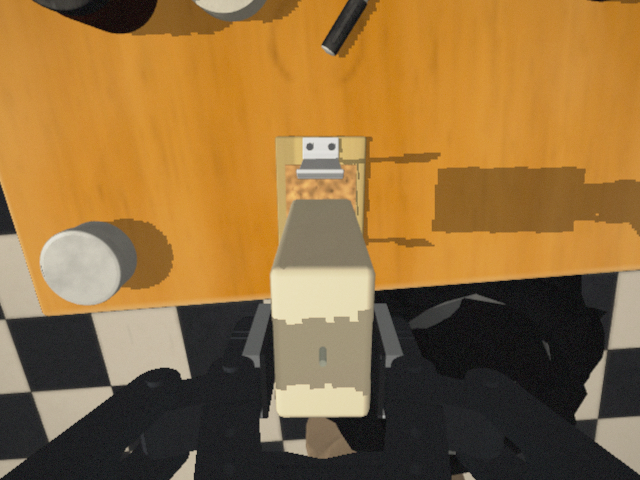

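The candle is squarely over the stand: base edges 277–368 and candle 272–372 share the centre column 322. Lowering now.

play_rows(plan=[[[-0.001,-0.001,0.005],0],[[-0.001,-0.001,0.015],0],[[-0.001,-0.001,0.028],0],[[-0.001,-0.001,0.042],0],[[-0.001,-0.001,0.056],0],[[-0.001,-0.001,0.07],0],[[-0.001,-0.001,0.084],0],[[-0.001,-0.001,0.098],0],[[-0.001,-0.001,0.108],0],[[-0.001,-0.001,0.114],0]])

```text
clock: 15.98
position: [0.4223, -0.2065, 0.0767]
eef_rot: [[-0.996, 0.085, -0.001], [0.085, 0.996, 0.001], [0.001, 0.001, -1.0]]
force: [0.4, -0.1, -1.9]
width: 0.0332
grip_force: 40.2
```

play_rows(plan=[[[0,0,0.001],0],[[0,0,0.003],0],[[0,0,0.004],0],[[0,0,0.005],0],[[0,0,0.005],0],[[0,0,0.005],0]])

```text
clock: 16.48
position: [0.4228, -0.2071, 0.0732]
eef_rot: [[-0.996, 0.086, 0.0], [0.086, 0.996, -0.0], [-0.0, -0.0, -1.0]]
force: [-0.2, -0.5, -2.1]
width: 0.033
grip_force: 40.2
```

play_rows(plan=[[[0,0,0.001],0],[[0,0,0.002],0],[[0,0,0.002],0],[[0,0,0.002],0]])

```text
clock: 16.82
position: [0.4227, -0.207, 0.0709]
eef_rot: [[-0.996, 0.086, -0.0], [0.086, 0.996, 0.0], [0.0, 0.0, -1.0]]
force: [-0.4, -0.4, -1.1]
width: 0.0333
grip_force: 40.2
```

play_rows(plan=[[[0,0,0.001],0],[[0,0,0.001],0],[[0,0,0.001],0]])

```text
clock: 17.07
position: [0.4229, -0.2071, 0.0702]
eef_rot: [[-0.996, 0.086, 0.0], [0.086, 0.996, -0.0], [-0.0, -0.0, -1.0]]
force: [-0.7, 0.2, 2.5]
width: 0.0333
grip_force: 40.7
```

Contact with the pad is felt, so I release and rise.

play_rows(plan=[[[0,0,0],0],[[0,0,0],0],[[0,0,0],0],[[0,0,0],0],[[0,0,0],0],[[0,0,0],0],[[0,0,0],0],[[0,0,0],0],[[0,0,0],0],[[0,0,0],0]], jaw=0.0854)

```text
clock: 17.9
position: [0.4227, -0.207, 0.07]
eef_rot: [[-0.996, 0.086, -0.0], [0.086, 0.996, -0.0], [0.0, -0.0, -1.0]]
force: [-0.7, -0.6, -0.1]
width: 0.0853
grip_force: 0.0
```

play_rows(plan=[[[0,0,-0.01],0],[[0,0,-0.03],0],[[0,0,-0.06],0],[[0,0,-0.09],0],[[0,0,-0.12],0],[[0,0,-0.15],0],[[0,0,-0.18],0],[[0,0,-0.2],0],[[0,0,-0.2],0],[[0,0,-0.2],0]])

```text
clock: 18.73
position: [0.4231, -0.2073, 0.2705]
eef_rot: [[-0.996, 0.086, 0.001], [0.086, 0.996, -0.001], [-0.001, -0.001, -1.0]]
force: [-0.9, -0.3, 0.2]
width: 0.0853
grip_force: 0.0
```

Run:
```python
from plant import arm
import cv2, numpy as np
from h import *
s=arm.sense(); print(s['clock'],s['position'],s['width'],s['force'])
f=arm.grab_frame("wrist"); im=f["color"][:,:,::-1].copy(); cv2.imwrite("pics/w6.png",im)
for q in ("tall_candle_center","stand_pad"):
    r=arm.landmark_of(f,q); print(q,[(round(d['p'],2),np.round(d['xyz'],4).tolist()) for d in r[:2]])
m=(im.min(2)>150).astype(np.uint8); n,l,st,ce=cv2.connectedComponentsWithStats(m)
u,v=proj(f,[.4228,-.207,.118])[0]; i=l[int(v)+8,int(u)+8]; print(u,v,i,st[i])
c=max(cv2.findContours((l==i).astype(np.uint8),0,1)[0],key=len)[:,0]
print(cv2.minAreaRect((bp(f,c,.118)[:,:2]*1000).astype(np.float32)))
```

```text
18.7333 [ 0.42308777 -0.20725917  0.27045299] 0.08530201089206066 [-0.93595547 -0.27984957  0.15150812]
tall_candle_center []
stand_pad []
322.53637713881415 211.28047597531284 9 [ 300  174   42   78 3130]
((424.5787353515625, -208.49884033203125), (32.3311767578125, 62.96704864501953), 85.50590515136719)
```

View pics/w6.png

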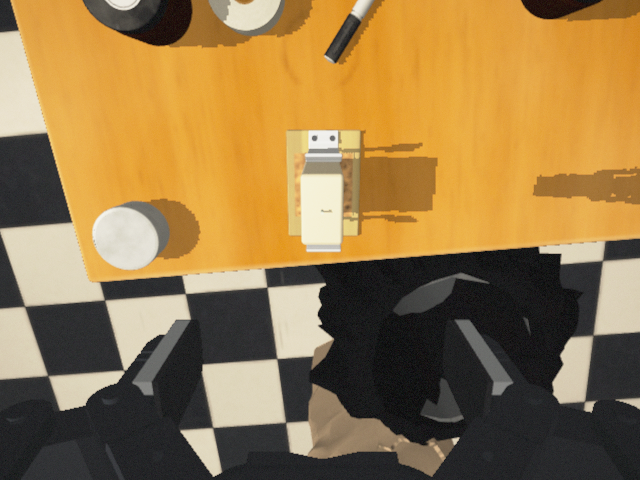

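The picture shows the candle standing upright between the cheeks (top 301–343, 174–248), centred on the base (288–360), with nothing touching it. I hand the job in.

```bash
python3 -c "
from plant import arm
print(arm.finish_job())"
```

```text
the job is handed in; nothing more can be done
None
```

I stood the tall candle on the bare bench, regripped it across its broad faces and set it upright between the stand's cheeks. By my measurements it is within about 3 mm of the pad centre and 1° of square; I handed the job in at about 19 s, but no verdict came back.

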